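Stand the angle plate up against the fence

ROBOT

A 6-joint arm with a two-finger parallel gripper is mounted at the origin on a cart in front of the work surface, level with it; the furniture and walls round the work are solid. World frame = base frame: x ahead of the robot, y to its left, z up, the work surface at z = 0. Lengths are in m, angles in rad, forces in N, time in s.
With the tool pointing down it reaches from about 0.3 to 0.775 m from the base axis. Payload 14.6 kg.
Tool frame: the origin (TCP) lies on the front face of the gripper's body, between the roots of the fingers; the fingertips stand 73 mm ahead of it and the grasp point (between the pads) lies 54 mm ahead of it; z points along the fingers, y is the line along which they close (so a half turn about z gives the same grasp; the last joint's range is limited). The gripper opens to 85 mm and grips with 20 to 120 N. Pads are 22 mm wide; open, the fingers measure 114 mm over their backs; the gripper's body (76 mm by 85 mm) begins 54 mm behind the grasp point. The pads swing forward as they close: fully open they stand 13 mm farther back than shut.
Start: joints at [1.132, 0.3, 1.521, -0, 1.321, -0.067], TCP at [0.2, 0.512, 0.304] pointing down, gripper open.
Joint ranges: [-3.03, 3.03], [-0.79, 2.21], [0.23, 2.52], [-1.04, 4.18], [0, 3.07], [-2.55, 2.55]. Speed limits (rad/s): [2.22, 2.22, 2.57, 3.14, 3.14, 3.14].

INTERFACE

Orientations are given as a unit quaternion [w, x, y, z].
In Python, from rig import env, snapshot, order gives the robot as it stands.
- The arm moves only by the shell command python3 -m crank 'ROWS' [FORCE]. ROWS is JSON, a list of rows, each an object of numbers: "tx", "ty", "tz": the shift along the world's x, y, z in units of 25 mm (1.0 is 25 mm); "ax", "ay", "az": the turn, a rotation vector about the world's x, y, z in units of 8 degrees (1.0 is 8 degrees); "hand": the opening, from 0 (shut) to 1 (fully open). A call has 1 to 5 rows; each row is the pose to reach, as a shift and turn from the pose commanded when the call began; what a row does not reach only later rows make up. A row lasts 1/8 s, in which the tool goes at most 62.5 mm and 10.7 degrees, less where a joint would pass 70% of its speed; a pose out of reach is approached as far as the arm can. A call with a gripper value outside its range is refused whole. The fingers move at their own pace and stop on an object; FORCE is the grip in N (left out, the last holds). Time passes only in rows, so rows that repeat a pose let the fingers close. It gives the time, the measured TCP pose, the force, the opening and the grip force at its end, in the units of the state.
- env.sense(): the state, without advancing time (a new reading comes with each control period).
- snapshot(name): name is "side" or "top"; returns a dict with "frame" (384x512x3 uint8, red, green, blue), "mtx" (3x3 intrinsics, pixels), "rvec" (rotation vector, rad) and "tvec" (3), from world to camera coordinates, as OpenCV has them. Camera axes: x right, y down, z forward; pixel columns grow to the right and rows downward; lengths in m; the calibration is good to about 2 mm. A picture is of the moment at which its call begins. There is no depth.
- order.sign_off(): hands the job in; it is judged then, once.
The state is a dict: "t": time; "q": joint angles; "joint_vel": joint speeds; "effort": joint torques, N m; "ee_pos": TCP position; "tcp_rot": TCP orientation; "wrist_force": force on the tool from outside, world axes, zero at the start; "moment": the same for the moment, N m; "gripper_width": finger opening in m; "grip_force": force on a finger pad.
Only numpy, scipy, OpenCV 4.12 (cv2) and the standard library are available. Lean on these libraries where they do the work, as an engineer would, in place of code of your own. Each camera call takes 0.05 s, during which the arm holds its last target. There are 200 camera calls.

TASK

The blue angle plate is lying on its slotted leg. By pushing alone, with the fingers: push its upstanding plain leg over towards the steel fence strip so that the plate tips up and stands on that plain leg, then push it along the bench until the front edge of its foot sits square against the fence over its full width. Do not grip or lift the plate, leave the tape, clutch drum, spark plug and red screwdriver where they are, and take the hand away at the end.

Things in the scene. Friction and masses are not known exactly. Their poses are not given: they have to be found in the camera images.
- plate: Blue metal angle plate, an open L of two flat legs, 80 mm wide (y -40 to 40), 0.35 to 0.7 kg. Origin: middle of the heel edge, the outer corner, on the bench. At the start x is level, towards the fence, z up. Slotted leg flat on the bench: x -95 to 0, z 0 to 12 mm. Plain leg upstanding: z 0 to 85, x -16 to 0 mm, bare steel outer face. Standing: x points down, z level towards the fence.
- plate_push (a point): Middle of the plain leg's inner face (the one away from the fence), 70 mm from the heel edge, at plate (-16, 0, 70) mm. Pushed here towards +x the plate tips about its heel edge rather than slides; centre of mass about (-29, 0, 27) mm, so past some 45 degrees it falls the rest of the way by itself.
- plate_back (a point): On the slotted leg's outer face, 35 mm from the heel edge, at plate (-35, 0, 0) mm: underneath at the start; when the plate stands it is on the upright back face, 35 mm above the bench. Pushed there, or lower, the standing plate slides and does not tip. The two 9 x 44 mm slots lie higher, at y = -22 and 22 mm, x -88 to -44 mm.
- plate_toe (a point): Middle of the free edge of the plain leg on its bare steel face, 85 mm from the heel edge: top of the upstanding leg at the start; when the plate stands it is the front edge of the foot, on the bench.
- plate_tip (a point): Middle of the free end of the slotted leg, 95 mm from the heel edge; the top of the plate when it stands.
- fence: Straight bright steel strip fixed to the bench, 240 mm long (y), 18 mm wide, 14 mm high, a 4 mm screw head on top near each end. Origin: on the bench, middle of the near face, towards the plate; x points level, away from the plate. The plate starts with its heel 110 to 145 mm in front of that face, within 30 mm of its middle, turned up to 0.3 rad to it.
- clutch_drum: Bystander: grey steel drum with a hub, 73 mm across, 34 mm high, lying loose beside the work. Origin under its centre.
- tape: Bystander: roll of black tape, 62 mm across, 19 mm high, lying flat. Origin under its centre.
- spark_plug: Bystander: spark plug, 75 mm long (along its y), 22 mm thick, lying down. Origin under its middle.
- driver_red: Bystander: screwdriver with red handle, 192 mm long (along its y), 24 mm thick, lying behind the fence. Origin under its middle.
Mind the look-alikes: they are no part of the job. What is meant by the plate is not green, and is the smaller of those in its own colour.

How it is judged:
On the way:
1. the plate has been tipped up and stands on its plain leg, slotted leg upright (height (world z) of plate below 0.004 m and height (world z) of plate_tip above 0.09 m and angle between plate's own z axis and vertical between 1.5208 and 1.6208 rad), for 0.2 s.
At the end, for the whole second after the job is handed in: The angle plate stands upright (within 0.05 rad) on its plain leg flat on the bench, the middle of the foot's front edge within 4 mm of the fence face, square to it within 0.06 rad, the full width of the foot in front of the fence (at most 82 mm off its middle), at rest (all of step 1 and x of plate_toe in the frame of fence above -0.004 m and height (world z) of plate_toe below 0.004 m and angle between the z axis of plate and the x axis of fence, either way round below 0.06 rad and y of plate_toe in the frame of fence between -0.082 and 0.082 m and linear speed of plate below 0.01 m/s and angular speed of plate below 0.1 rad/s); the robot touches nothing.
It fails at once if the plate is lifted: its heel edge comes more than 20 mm off the bench (height (world z) of plate above 0.02 m).
It fails at once if a leg of the plate is pinched between the fingers ((z of the grasp point in the frame of plate between 0.001 and 0.011 m and x of the grasp point in the frame of plate between -0.095 and 0 m and y of the grasp point in the frame of plate between -0.04 and 0.04 m and contact force between the fingers and plate above 1 N) or (x of the grasp point in the frame of plate between -0.015 and -0.001 m and z of the grasp point in the frame of plate between 0 and 0.085 m and y of the grasp point in the frame of plate between -0.04 and 0.04 m and contact force between the fingers and plate above 1 N)).
It fails at once if a bystander is displaced by more than 15 mm (distance of any of clutch_drum, tape, spark_plug, driver_red from where it was at the start of the episode above 0.015 m).
It also fails if it takes over 48 s, if anything falls off the work surface, if the arm or the gripper's body presses on something with over 40 N, if the wrist force passes 120 N, or if a joint passes its speed limit or range.

## Working session

There is one attempt and no reset: what is moved stays moved. The work goes in short steps, Python scripts to look and compute and a shell command to move; the robot and the scene stay as the last step left them, time stands still between calls to the robot, and variables do not carry over. Pictures are saved under pics/ and viewed, at most 10 in all, crops included, and the job is handed in when it is done.

```bash
mkdir -p pics; ls; cat > h.py <<'E'
import numpy as np, cv2
from rig import env, snapshot, order
def snap(cam,name):
    s=snapshot(cam); cv2.imwrite(f'pics/{name}.png',s['frame'][:,:,::-1]); np.savez(f'pics/{name}.npz',**s); return s
def ray(s,uv,z):
    """pixels to world points on plane height z"""
    R=cv2.Rodrigues(np.array(s['rvec'],float))[0]; t=np.array(s['tvec'],float).ravel()
    p=np.c_[np.array(uv,float),np.ones(len(uv))]@np.linalg.inv(np.array(s['mtx'])).T
    d=p@R; c=-R.T@t
    return c+d*((z-c[2])/d[:,2])[:,None]
def proj(s,P):
    return cv2.projectPoints(np.array(P,float),np.array(s['rvec'],float),np.array(s['tvec'],float),np.array(s['mtx'],float),None)[0][:,0]
E
python3 - <<'E'
from h import *
a=snap('top','t0');b=snap('side','s0')
for s in(a,b):
    R=cv2.Rodrigues(s['rvec'])[0];print(-R.T@np.ravel(s['tvec']),R[2],s['mtx'][0])
print(env.sense())
cv2.imwrite('pics/t0b.png',cv2.resize(a['frame'][:,:,::-1],(800,600),interpolation=cv2.INTER_CUBIC))
cv2.imwrite('pics/s0b.png',cv2.resize(b['frame'][:,:,::-1],(800,600),interpolation=cv2.INTER_CUBIC))
E
```

```text
pics
[0.45950701 0.13465596 0.92956972] [ 0.07681064  0.02133271 -0.99681746] [354.16468044   0.         260.73362324]
[0.57947193 1.00950499 0.4262084 ] [-0.03320877 -0.92993968 -0.36620946] [456.12684456   0.         259.73696508]
{'t': 0.1, 'q': array([ 1.13240638e+00,  3.00424891e-01,  1.52151074e+00,  1.61186176e-05,
        1.32070693e+00, -6.66113531e-02]), 'joint_vel': array([ 0.0002692 , -0.00139571, -0.0024532 , -0.00026173, -0.00011481,
        0.0004063 ]), 'effort': array([ 1.94637309e-03, -5.44368625e+01, -3.62374055e+01, -1.90267735e-05,
        3.08021670e-03, -2.90206719e-05]), 'ee_pos': array([0.19975033, 0.51230388, 0.30337638]), 'tcp_rot': array([-1.38707127e-04,  1.84822521e-01,  9.82771774e-01, -5.06357382e-04]), 'wrist_force': array([-0.12758259, -0.22418877,  0.40242775]), 'moment': array([-0.02753211,  0.07787956,  0.03296219]), 'grip_force': 0.0, 'gripper_width': 0.08552836043128453}
```

View pics/t0b.png

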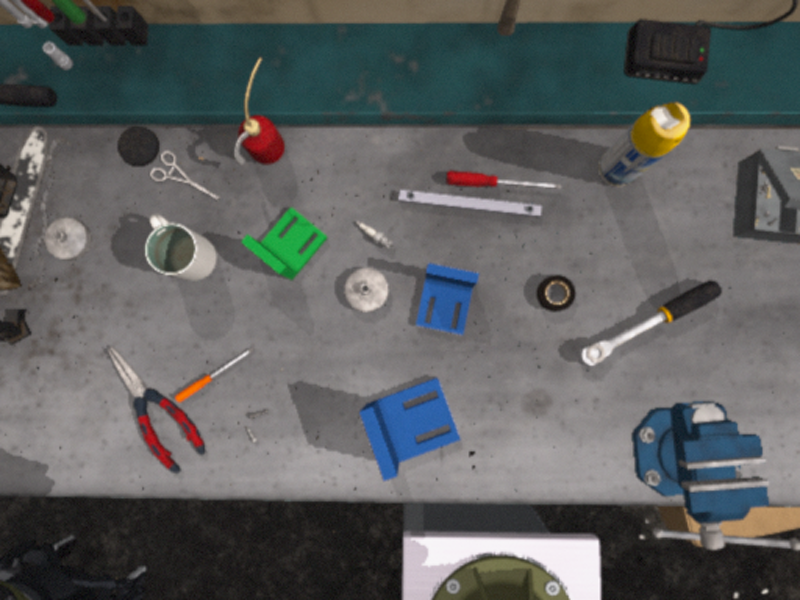

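View pics/s0b.png

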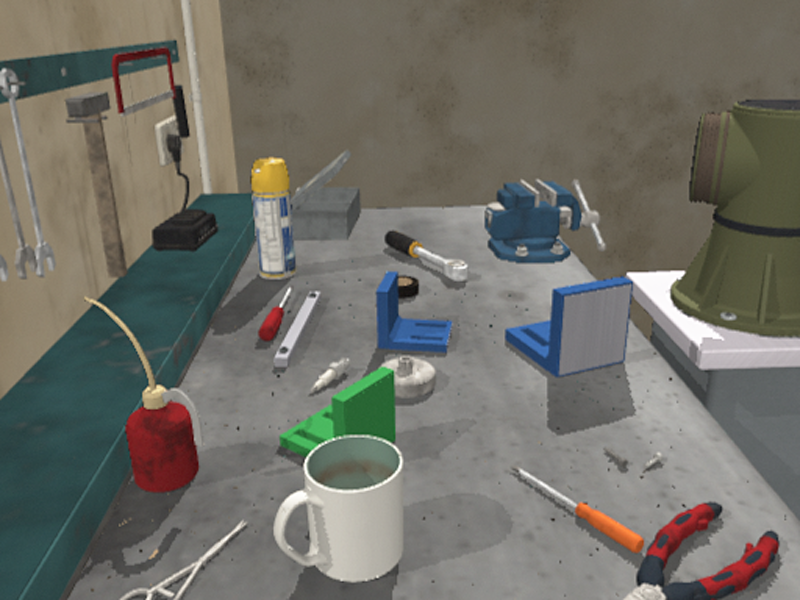

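The top view shows the small blue plate at about (448,298), with its plain leg on the fence side. The fence runs (393,195)–(541,212), with the tape at (556,293), drum at (366,289), plug at (375,234) and red driver at (500,182). The side view confirms it. Next I'll zoom in to pick corners.

```bash
python3 - <<'E'
from h import *
f=cv2.imread('pics/t0.png')
cv2.imwrite('pics/t0z.png',cv2.resize(f[110:220,235:380],None,fx=5.4,fy=5.4,interpolation=cv2.INTER_CUBIC))
E
```

```text
(no output)
```

View pics/t0z.png

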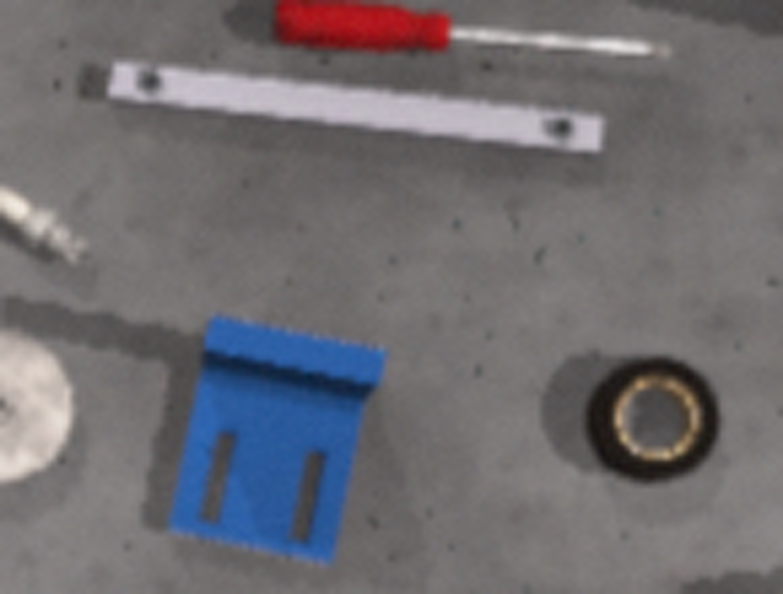

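```bash
cat >> h.py <<'E'
from scipy.optimize import least_squares
def fit(s,uv,L,x0):
    """planar pose (x,y,yaw) from model points L"""
    L=np.array(L,float); uv=np.array(uv,float)
    def W(p):
        c,n=np.cos(p[2]),np.sin(p[2]); return L@np.array([[c,-n,0],[n,c,0],[0,0,1]]).T+[p[0],p[1],0]
    r=least_squares(lambda p:(proj(s,W(p))-uv).ravel(),x0); return r.x,np.abs(r.fun).max()
E
python3 - <<'E'
from h import *
s=dict(np.load('pics/t0.npz'))
c=lambda a:[((u+.5)/5.4-.5+235,(v+.5)/5.4-.5+110) for u,v in a]
F,e=fit(s,c([(107,98),(603,152),(113,62),(605,116)]),[(0,.12,.014),(0,-.12,.014),(.018,.12,.014),(.018,-.12,.014)],[.6,.1,0]);print('fence',F,e)
P,e=fit(s,c([(168,529),(331,563),(211,316),(386,350),(205,350),(380,387)]),[(-.095,.04,.012),(-.095,-.04,.012),(0,.04,.085),(0,-.04,.085),(-.016,.04,.085),(-.016,-.04,.085)],[.5,.1,0]);print('plate',P,e)
d=P[:2]-F[:2];k=F[2];R=np.array([[np.cos(k),np.sin(k)],[-np.sin(k),np.cos(k)]])
print('plate in fence',R@d,P[2]-k)
for p in[(650,418)]:print('tape',ray(s,c([p]),.019))
print('drum',ray(s,[(366*.64,289*.64)],.034),'plug',ray(s,c([(15,205),(90,255)]),.011))
print('heel-push world',P[:2]-.016*np.array([np.cos(P[2]),np.sin(P[2])]))
E
```

```text
fence [ 0.6924759   0.05241081 -0.10668506] 0.33925430263712997
plate [ 0.5804247   0.08317623 -0.19829832] 0.3067517161798037
plate in fence [-0.11469013  0.01865898] -0.09161326748970965
tape [[ 0.55013047 -0.08780535  0.019     ]]
drum [[0.55148044 0.22151198 0.034     ]] plug [[0.65284689 0.21702747 0.011     ]
 [0.62842101 0.1801485  0.011     ]]
heel-push world [0.56473825 0.08632825]
```

```bash
R='{"tx":13.4,"ty":-16.8,"tz":-1,"az":1.25,"hand":0.45}'; true
python3 -m crank '[{"tx":6.7,"ty":-8.4,"az":1.25,"hand":0.45},{"tx":6.7,"ty":-8.4,"az":1.25,"hand":0.45},{"tx":6.7,"ty":-8.4,"az":1.25,"hand":0.45},{"tx":6.7,"ty":-8.4,"az":1.25,"hand":0.45},{"tx":6.7,"ty":-8.4,"az":1.25,"hand":0.45}]'
python3 -m crank '[{"tx":6.7,"ty":-8.4,"hand":0.45},{"tx":6.7,"ty":-8.4,"hand":0.45},{"tx":6.7,"ty":-8.4,"hand":0.45},{"tx":6.7,"ty":-8.4,"hand":0.45},{"tx":6.7,"ty":-8.4,"hand":0.45}]'
python3 -c "
from h import *
print(env.sense())"
```

```text
{'t': 0.1, 'q': array([ 1.13240638e+00,  3.00424891e-01,  1.52151074e+00,  1.61186176e-05,
        1.32070693e+00, -6.66113531e-02]), 'joint_vel': array([ 0.0002692 , -0.00139571, -0.0024532 , -0.00026173, -0.00011481,
        0.0004063 ]), 'effort': array([ 1.94637309e-03, -5.44368625e+01, -3.62374055e+01, -1.90267735e-05,
        3.08021670e-03, -2.90206719e-05]), 'ee_pos': array([0.19975033, 0.51230388, 0.30337638]), 'tcp_rot': array([-1.38707127e-04,  1.84822521e-01,  9.82771774e-01, -5.06357382e-04]), 'wrist_force': array([-0.12758259, -0.22418877,  0.40242775]), 'moment': array([-0.02753211,  0.07787956,  0.03296219]), 'grip_force': 0.0, 'gripper_width': 0.08552836043128453}invalid input at $[0]: expected keys tx, ty, tz, ax, ay, az, hand
invalid input at $[0]: expected keys tx, ty, tz, ax, ay, az, hand
```

```bash
python3 -m crank '[{"tx":6.7,"ty":-8.4,"tz":0,"ax":0,"ay":0,"az":1.25,"hand":0.45},{"tx":6.7,"ty":-8.4,"tz":0,"ax":0,"ay":0,"az":1.25,"hand":0.45},{"tx":6.7,"ty":-8.4,"tz":0,"ax":0,"ay":0,"az":1.25,"hand":0.45},{"tx":6.7,"ty":-8.4,"tz":0,"ax":0,"ay":0,"az":1.25,"hand":0.45},{"tx":6.7,"ty":-8.4,"tz":0,"ax":0,"ay":0,"az":1.25,"hand":0.45}]'
python3 -m crank '[{"tx":6.7,"ty":-8.4,"tz":0,"ax":0,"ay":0,"az":0,"hand":0.45},{"tx":6.7,"ty":-8.4,"tz":0,"ax":0,"ay":0,"az":0,"hand":0.45},{"tx":6.7,"ty":-8.4,"tz":0,"ax":0,"ay":0,"az":0,"hand":0.45},{"tx":6.7,"ty":-8.4,"tz":0,"ax":0,"ay":0,"az":0,"hand":0.45},{"tx":6.7,"ty":-8.4,"tz":0,"ax":0,"ay":0,"az":0,"hand":0.45}]'
cat >> h.py <<'E'
from scipy.spatial.transform import Rotation as Ro
def st():
    e=env.sense(); M=Ro.from_quat(e['tcp_rot'],scalar_first=True).as_matrix()
    print('t',round(e['t'],2),'tcp',e['ee_pos'].round(4),'y',M[:,1].round(3),'z',M[:,2].round(3),'F',e['wrist_force'].round(1),'w',round(e['gripper_width'],4)); return e,M
E
python3 -c "
from h import *
st()"
```

```text
t: 0.72
ee_pos: [0.3687, 0.3, 0.3038]
tcp_rot: [-0.0, 0.1, 0.995, -0.0]
wrist_force: [-0.2, 0.9, -0.2]
gripper_width: 0.0384
grip_force: 0.0
t: 1.35
ee_pos: [0.5361, 0.0898, 0.3032]
tcp_rot: [-0.0, 0.1, 0.995, -0.0]
wrist_force: [-0.5, 0.5, 0.3]
gripper_width: 0.0384
grip_force: 0.0
t 1.35 tcp [0.5361 0.0898 0.3032] y [ 0.199  0.98  -0.001] z [-0.001 -0.    -1.   ] F [-0.5  0.5  0.3] w 0.0384
```

```bash
python3 -m crank '[{"tx":-0.1,"ty":0.1,"tz":-2.4,"ax":0,"ay":0,"az":0,"hand":0.45},{"tx":-0.1,"ty":0.1,"tz":-4.6,"ax":0,"ay":0,"az":0,"hand":0.45},{"tx":-0.1,"ty":0.1,"tz":-6.2,"ax":0,"ay":0,"az":0,"hand":0.45},{"tx":-0.1,"ty":0.1,"tz":-6.6,"ax":0,"ay":0,"az":0,"hand":0.45},{"tx":-0.1,"ty":0.1,"tz":-6.6,"ax":0,"ay":0,"az":0,"hand":0.45}]'
python3 - <<'E'
from h import *
st();s=snap('side','s1')
cv2.imwrite('pics/s1z.png',cv2.resize(s['frame'][120:270,150:360,::-1],None,fx=3.8,fy=3.8,interpolation=cv2.INTER_CUBIC))
E
```

```text
t: 1.98
ee_pos: [0.5325, 0.0953, 0.1395]
tcp_rot: [0.0, 0.098, 0.995, 0.0]
wrist_force: [-0.4, 0.2, 0.4]
gripper_width: 0.0386
grip_force: 0.0
t 1.98 tcp [0.5325 0.0953 0.1395] y [0.196 0.981 0.   ] z [ 0.  0. -1.] F [-0.4  0.2  0.4] w 0.0386
```

View pics/s1z.png

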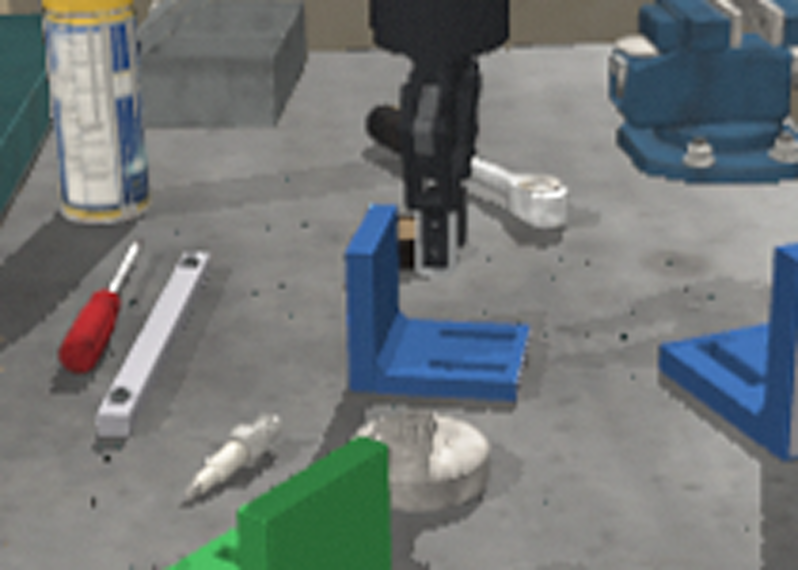

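The side view shows the fingertips about 66 mm up, roughly 20 mm behind the upstanding leg at crop x≈400. The path is clear, so I'll push.

```bash
python3 -m crank '[{"tx":0.4,"ty":-0.1,"tz":0,"ax":0,"ay":0,"az":0,"hand":0.45},{"tx":0.7,"ty":-0.15,"tz":0,"ax":0,"ay":0,"az":0,"hand":0.45},{"tx":1.0,"ty":-0.2,"tz":0,"ax":0,"ay":0,"az":0,"hand":0.45},{"tx":1.3,"ty":-0.26,"tz":0,"ax":0,"ay":0,"az":0,"hand":0.45},{"tx":1.6,"ty":-0.32,"tz":0,"ax":0,"ay":0,"az":0,"hand":0.45}]'
python3 -m crank '[{"tx":0.25,"ty":-0.05,"tz":-0.05,"ax":0,"ay":0,"az":0,"hand":0.45},{"tx":0.5,"ty":-0.1,"tz":-0.1,"ax":0,"ay":0,"az":0,"hand":0.45},{"tx":0.75,"ty":-0.15,"tz":-0.15,"ax":0,"ay":0,"az":0,"hand":0.45},{"tx":1.0,"ty":-0.2,"tz":-0.2,"ax":0,"ay":0,"az":0,"hand":0.45},{"tx":1.0,"ty":-0.2,"tz":-0.2,"ax":0,"ay":0,"az":0,"hand":0.45}]'
python3 - <<'E'
from h import *
st();s=snap('side','s2')
cv2.imwrite('pics/s2z.png',cv2.resize(s['frame'][120:270,150:360,::-1],None,fx=3.8,fy=3.8,interpolation=cv2.INTER_CUBIC))
E
```

```text
t: 2.65
ee_pos: [0.5728, 0.0868, 0.1389]
tcp_rot: [0.0, 0.098, 0.995, 0.0]
wrist_force: [-1.3, 0.6, -0.5]
gripper_width: 0.0385
grip_force: 0.6
t: 3.28
ee_pos: [0.5976, 0.0818, 0.1337]
tcp_rot: [-0.0, 0.099, 0.995, -0.0]
wrist_force: [-0.3, -0.2, 0.8]
gripper_width: 0.0386
grip_force: 0.0
t 3.27 tcp [0.5976 0.0818 0.1337] y [ 0.196  0.981 -0.   ] z [-0. -0. -1.] F [-0.3 -0.2  0.8] w 0.0386
```

View pics/s2z.png

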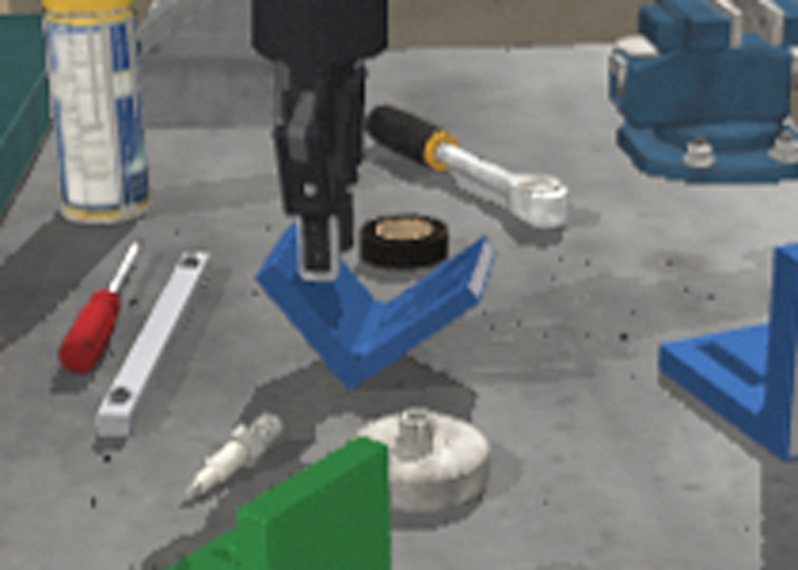

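The plate has tipped about 35–40° about its heel at crop (350,385), with no sliding. I'll keep pushing.

```bash
python3 -m crank '[{"tx":0.25,"ty":-0.05,"tz":-0.08,"ax":0,"ay":0,"az":0,"hand":0.45},{"tx":0.5,"ty":-0.1,"tz":-0.16,"ax":0,"ay":0,"az":0,"hand":0.45},{"tx":0.75,"ty":-0.15,"tz":-0.24,"ax":0,"ay":0,"az":0,"hand":0.45},{"tx":0.9,"ty":-0.18,"tz":-0.3,"ax":0,"ay":0,"az":0,"hand":0.45},{"tx":0.9,"ty":-0.18,"tz":-0.3,"ax":0,"ay":0,"az":0,"hand":0.45}]'
python3 -m crank '[{"tx":0,"ty":0,"tz":0,"ax":0,"ay":0,"az":0,"hand":0.45},{"tx":0,"ty":0,"tz":0,"ax":0,"ay":0,"az":0,"hand":0.45},{"tx":0,"ty":0,"tz":0,"ax":0,"ay":0,"az":0,"hand":0.45}]'
python3 - <<'E'
from h import *
st();s=snap('side','s3')
cv2.imwrite('pics/s3z.png',cv2.resize(s['frame'][120:270,150:360,::-1],None,fx=3.8,fy=3.8,interpolation=cv2.INTER_CUBIC))
E
```

```text
t: 3.95
ee_pos: [0.6199, 0.0773, 0.1261]
tcp_rot: [-0.0, 0.099, 0.995, -0.0]
wrist_force: [-0.4, -0.2, -0.4]
gripper_width: 0.0382
grip_force: 0.0
t: 4.32
ee_pos: [0.6198, 0.0774, 0.1265]
tcp_rot: [0.0, 0.098, 0.995, 0.0]
wrist_force: [0.3, -0.4, -0.2]
gripper_width: 0.0382
grip_force: 0.0
t 4.33 tcp [0.6198 0.0774 0.1265] y [0.196 0.981 0.   ] z [ 0. -0. -1.] F [ 0.3 -0.4 -0.2] w 0.0382
```

View pics/s3z.png

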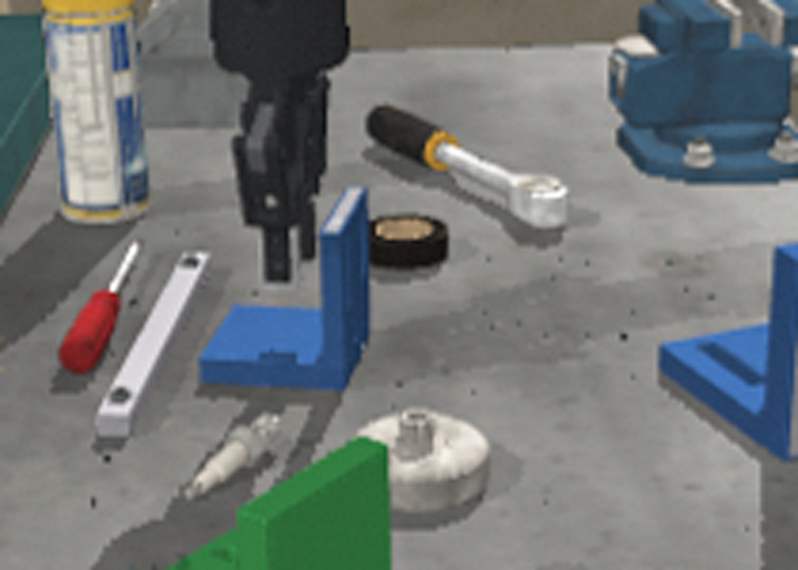

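It stands upright, and the fingers are clear above the foot. I'll go up and back, square the yaw to the fence, then tilt.

```bash
python3 -m crank '[{"tx":0,"ty":0,"tz":2,"ax":0,"ay":0,"az":0,"hand":0.45},{"tx":0,"ty":0,"tz":4.2,"ax":0,"ay":0,"az":0,"hand":0.45},{"tx":-2,"ty":0.25,"tz":4.2,"ax":0,"ay":0,"az":0.65,"hand":0.45},{"tx":-4.1,"ty":0.5,"tz":4.2,"ax":0,"ay":0,"az":0.65,"hand":0.45},{"tx":-4.1,"ty":0.5,"tz":4.2,"ax":0,"ay":0,"az":0.65,"hand":0.45}]'
python3 -m crank '[{"tx":-0.6,"ty":0.06,"tz":0,"ax":-0.14,"ay":-1.3,"az":0,"hand":0.45},{"tx":-1.2,"ty":0.12,"tz":0,"ax":-0.28,"ay":-2.6,"az":0,"hand":0.45},{"tx":-1.2,"ty":0.12,"tz":0,"ax":-0.29,"ay":-2.73,"az":0,"hand":0.45},{"tx":-1.2,"ty":0.12,"tz":0,"ax":-0.29,"ay":-2.73,"az":0,"hand":0.45}]'
python3 - <<'E'
from h import *
st();s=snap('top','t4')
cv2.imwrite('pics/t4z.png',cv2.resize(s['frame'][110:220,235:380,::-1],None,fx=5.4,fy=5.4,interpolation=cv2.INTER_CUBIC))
E
```

```text
t: 5.0
ee_pos: [0.5146, 0.0903, 0.2314]
tcp_rot: [-0.001, 0.053, 0.999, -0.0]
wrist_force: [0.1, -0.3, 0.3]
gripper_width: 0.0386
grip_force: 0.0
t: 5.5
ee_pos: [0.4881, 0.0929, 0.2319]
tcp_rot: [0.19, 0.052, 0.98, -0.01]
wrist_force: [0.2, 0.1, -0.1]
gripper_width: 0.0385
grip_force: 0.0
t 5.5 tcp [0.4881 0.0929 0.2319] y [0.106 0.994 0.   ] z [ 0.371 -0.039 -0.928] F [ 0.2  0.1 -0.1] w 0.0385
```

View pics/t4z.png

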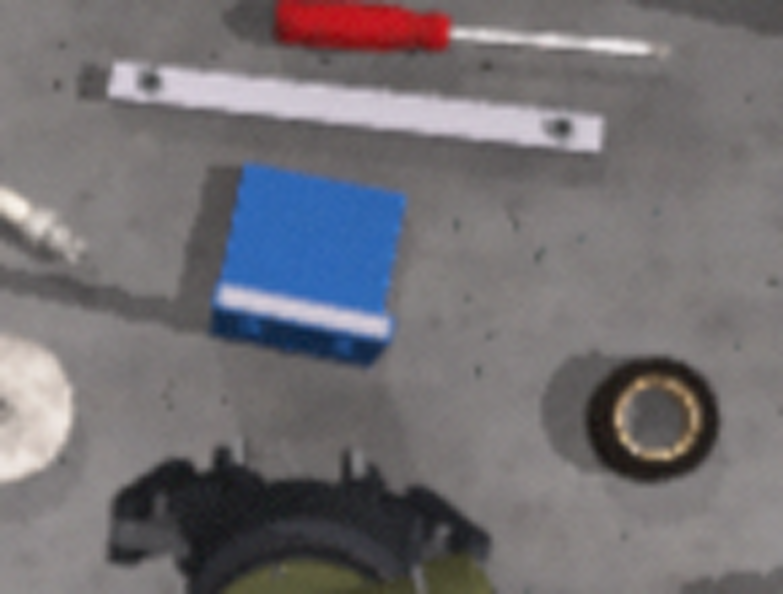

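```bash
python3 - <<'E'
from h import *
s=dict(np.load('pics/t4.npz'))
c=lambda a:[((u+.5)/5.4-.5+235,(v+.5)/5.4-.5+110) for u,v in a]
P,e=fit(s,c([(245,163),(406,193),(215,306),(390,337),(212,333),(371,367)]),[(.085,.04,.016),(.085,-.04,.016),(0,.04,.095),(0,-.04,.095),(0,.04,0),(0,-.04,0)],[.58,.08,-.15]);print(P,e)
F=np.array([0.6924759,0.05241081,-0.10668506]);k=F[2];R=np.array([[np.cos(k),np.sin(k)],[-np.sin(k),np.cos(k)]])
h=R@(P[:2]-F[:2]);a=P[2]-k;print('heel in fence',h,a,'toe',h+.085*np.array([np.cos(a),np.sin(a)]))
print('tcp in fence',R@(env.sense()['ee_pos'][:2]-F[:2]))
E
```

```text
[ 0.58350725  0.08203105 -0.18642506] 0.544896499411152
heel in fence [-0.11150316  0.01784855] -0.07974000334840142 toe [-0.02677325  0.01107783]
tcp in fence [-0.20737015  0.01846304]
```

```bash
python3 -m crank '[{"tx":0,"ty":0,"tz":-2.2,"ax":0,"ay":0,"az":0,"hand":0.45},{"tx":0,"ty":0,"tz":-4.4,"ax":0,"ay":0,"az":0,"hand":0.45},{"tx":0,"ty":0,"tz":-5.6,"ax":0,"ay":0,"az":0,"hand":0.45},{"tx":0,"ty":0,"tz":-5.65,"ax":0,"ay":0,"az":0,"hand":0.45}]'
python3 -m crank '[{"tx":0.5,"ty":-0.05,"tz":0,"ax":0,"ay":0,"az":0,"hand":0.45},{"tx":1.0,"ty":-0.1,"tz":0,"ax":0,"ay":0,"az":0,"hand":0.45},{"tx":1.4,"ty":-0.15,"tz":0,"ax":0,"ay":0,"az":0,"hand":0.45},{"tx":1.7,"ty":-0.18,"tz":0,"ax":0,"ay":0,"az":0,"hand":0.45},{"tx":2.0,"ty":-0.21,"tz":0,"ax":0,"ay":0,"az":0,"hand":0.45}]'
python3 -m crank '[{"tx":0.2,"ty":-0.02,"tz":0,"ax":0,"ay":0,"az":0,"hand":0.45},{"tx":0.4,"ty":-0.04,"tz":0,"ax":0,"ay":0,"az":0,"hand":0.45},{"tx":0.6,"ty":-0.06,"tz":0,"ax":0,"ay":0,"az":0,"hand":0.45},{"tx":0.8,"ty":-0.08,"tz":0,"ax":0,"ay":0,"az":0,"hand":0.45},{"tx":0.8,"ty":-0.08,"tz":0,"ax":0,"ay":0,"az":0,"hand":0.45}]'
python3 - <<'E'
from h import *
st();s=snap('side','s5')
cv2.imwrite('pics/s5z.png',cv2.resize(s['frame'][120:270,150:360,::-1],None,fx=3.8,fy=3.8,interpolation=cv2.INTER_CUBIC))
E
```

```text
t: 6.05
ee_pos: [0.4873, 0.0926, 0.0882]
tcp_rot: [0.188, 0.053, 0.981, -0.011]
wrist_force: [1.2, 0.6, 0.3]
gripper_width: 0.0382
grip_force: 0.0
t: 6.68
ee_pos: [0.5378, 0.0876, 0.0903]
tcp_rot: [0.19, 0.052, 0.98, -0.01]
wrist_force: [0.1, 1.1, 0.8]
gripper_width: 0.0387
grip_force: 0.0
t: 7.3
ee_pos: [0.5577, 0.0856, 0.0901]
tcp_rot: [0.19, 0.052, 0.98, -0.01]
wrist_force: [0.6, -0.5, 0.1]
gripper_width: 0.0384
grip_force: 0.0
t 7.3 tcp [0.5577 0.0856 0.0901] y [0.106 0.994 0.   ] z [ 0.372 -0.039 -0.927] F [ 0.6 -0.5  0.1] w 0.0384
```

View pics/s5z.png

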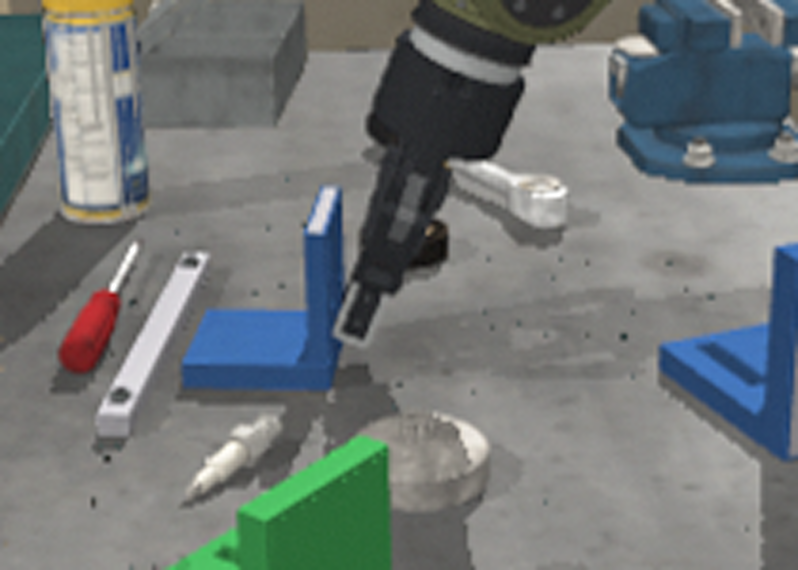

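The plate is sliding upright, pushed low on its back, with about 15 mm to go. I'll finish slowly, watching the force.

```bash
python3 -m crank '[{"tx":0.12,"ty":-0.01,"tz":0,"ax":0,"ay":0,"az":0,"hand":0.45},{"tx":0.24,"ty":-0.03,"tz":0,"ax":0,"ay":0,"az":0,"hand":0.45},{"tx":0.36,"ty":-0.04,"tz":0,"ax":0,"ay":0,"az":0,"hand":0.45},{"tx":0.46,"ty":-0.05,"tz":0,"ax":0,"ay":0,"az":0,"hand":0.45},{"tx":0.5,"ty":-0.05,"tz":0,"ax":0,"ay":0,"az":0,"hand":0.45}]'
python3 -m crank '[{"tx":0.04,"ty":0,"tz":0,"ax":0,"ay":0,"az":0,"hand":0.45},{"tx":0.08,"ty":-0.01,"tz":0,"ax":0,"ay":0,"az":0,"hand":0.45}]'
python3 -m crank '[{"tx":0.04,"ty":0,"tz":0,"ax":0,"ay":0,"az":0,"hand":0.45},{"tx":0.08,"ty":-0.01,"tz":0,"ax":0,"ay":0,"az":0,"hand":0.45}]'
```

```text
t: 7.98
ee_pos: [0.5699, 0.0844, 0.0901]
tcp_rot: [0.19, 0.052, 0.98, -0.01]
wrist_force: [-2.4, -0.3, 0.5]
gripper_width: 0.0388
grip_force: 1.6
t: 8.22
ee_pos: [0.5718, 0.0842, 0.0901]
tcp_rot: [0.19, 0.052, 0.98, -0.01]
wrist_force: [-1.7, 0.9, 0.6]
gripper_width: 0.0385
grip_force: 1.4
t: 8.48
ee_pos: [0.5739, 0.0839, 0.0901]
tcp_rot: [0.19, 0.052, 0.98, -0.01]
wrist_force: [-1.9, 1.1, -0.1]
gripper_width: 0.0383
grip_force: 1.4
```

Force is still only sliding friction, so I'll continue.

```bash
python3 -m crank '[{"tx":0.04,"ty":0,"tz":0,"ax":0,"ay":0,"az":0,"hand":0.45},{"tx":0.08,"ty":-0.01,"tz":0,"ax":0,"ay":0,"az":0,"hand":0.45}]'
python3 -m crank '[{"tx":0.03,"ty":0,"tz":0,"ax":0,"ay":0,"az":0,"hand":0.45},{"tx":0.06,"ty":-0.01,"tz":0,"ax":0,"ay":0,"az":0,"hand":0.45}]'
python3 - <<'E'
from h import *
st();s=snap('top','t6')
cv2.imwrite('pics/t6z.png',cv2.resize(s['frame'][110:220,235:380,::-1],None,fx=5.4,fy=5.4,interpolation=cv2.INTER_CUBIC))
E
```

```text
t: 8.72
ee_pos: [0.5747, 0.0839, 0.0899]
tcp_rot: [0.189, 0.052, 0.981, -0.01]
wrist_force: [-24.3, 4.2, 15.8]
gripper_width: 0.0385
grip_force: 12.4
t: 8.98
ee_pos: [0.5752, 0.084, 0.0899]
tcp_rot: [0.187, 0.052, 0.981, -0.01]
wrist_force: [-39.8, 6.8, 26.5]
gripper_width: 0.0385
grip_force: 19.8
t 8.97 tcp [0.5752 0.084  0.0899] y [ 0.106  0.994 -0.001] z [ 0.367 -0.04  -0.93 ] F [-39.8   6.8  26.5] w 0.0385
```

View pics/t6z.png

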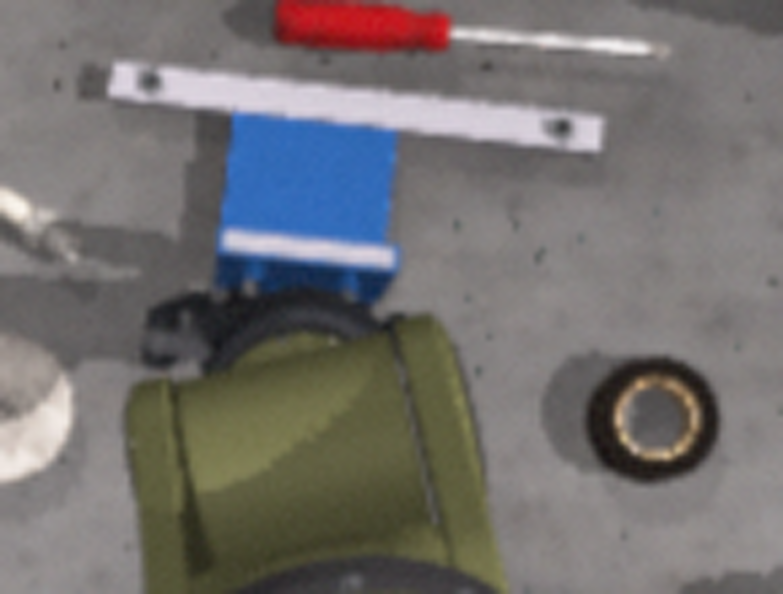

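The foot's front edge, crop (233,113)–(397,131), lies along the fence face, and the 40 N reaction confirms it is seated. Backing off.

```bash
python3 -m crank '[{"tx":-0.08,"ty":0.01,"tz":0,"ax":0,"ay":0,"az":0,"hand":0.45},{"tx":-0.2,"ty":0.02,"tz":0,"ax":0,"ay":0,"az":0,"hand":0.45},{"tx":-0.6,"ty":0.06,"tz":0,"ax":0,"ay":0,"az":0,"hand":0.45},{"tx":-2,"ty":0.2,"tz":0,"ax":0,"ay":0,"az":0,"hand":0.45},{"tx":-4,"ty":0.4,"tz":1,"ax":0,"ay":0,"az":0,"hand":0.45}]'
python3 -m crank '[{"tx":-1,"ty":0.2,"tz":2,"ax":0,"ay":0,"az":0,"hand":0.45},{"tx":-1.5,"ty":0.2,"tz":4,"ax":0,"ay":0,"az":0,"hand":0.45},{"tx":-1.5,"ty":0.2,"tz":4,"ax":0,"ay":0,"az":0,"hand":0.45}]'
python3 - <<'E'
from h import *
st();s=snap('top','t7');b=snap('side','s7')
A=cv2.resize(s['frame'][110:190,235:380,::-1],(725,400),interpolation=cv2.INTER_CUBIC)
# residual of predicted flush pose, drawn as dots, plus side crop below
cv2.imwrite('pics/f7.png',cv2.resize(np.hstack([A,cv2.resize(b['frame'][140:260,150:330,::-1],(600,400),interpolation=cv2.INTER_CUBIC)]),(800,242)))
for n in('t0','t7'):
    f=np.load(f'pics/{n}.npz')['frame'][110:220,235:380].astype(float); globals()[n]=f
print('tape diff',np.abs(t0[60:90,95:135]-t7[60:90,95:135]).mean(),'driver',np.abs(t0[0:11,48:126]-t7[0:11,48:126]).mean())
E
```

```text
t: 9.65
ee_pos: [0.4757, 0.0932, 0.1142]
tcp_rot: [0.189, 0.052, 0.98, -0.01]
wrist_force: [0.3, 0.2, 0.2]
gripper_width: 0.0382
grip_force: 0.0
t: 10.02
ee_pos: [0.44, 0.0987, 0.2188]
tcp_rot: [0.194, 0.052, 0.98, -0.009]
wrist_force: [1.1, 0.1, -0.8]
gripper_width: 0.0384
grip_force: 0.0
t 10.03 tcp [0.44   0.0987 0.2188] y [0.106 0.994 0.002] z [ 0.379 -0.038 -0.925] F [ 1.1  0.1 -0.8] w 0.0384
tape diff 5.77 driver 6.198523698523698
```

View pics/f7.png

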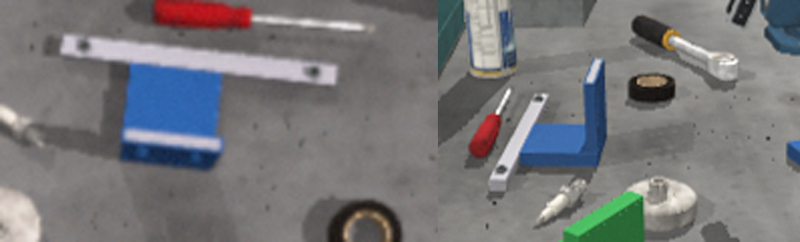

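The plate stands upright and flush against the fence, bystanders are in place, and the hand is clear.

```bash
python3 -c "
from h import *
print(order.sign_off())"
```

```text
the job is handed in; nothing more can be done
None
```

I tipped the plate up by pushing and slid it square against the fence. The last pictures show it standing flush on its plain leg, the bystanders unmoved and the hand clear; I handed the job in at about 10 s of the 48 s and got no verdict back.

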